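# Roll the film-press roller up over the phone to its rest

### The arm

A 6-joint arm with a two-finger parallel gripper is mounted at the origin on the work surface. World frame = base frame: x ahead of the robot, y to its left, z up, the work surface at z = 0. Lengths are in m, angles in degrees, forces in N, time in s.
With the tool pointing down it reaches from about 0.3 to 0.75 m from the base axis. Payload 8.5 kg.
Tool frame: the origin (TCP) lies midway between the tips of the shut fingers; the grasp point (between the pads) lies env.tcp_to_grasp behind it (env.tcp_to_grasp is the distance from the TCP to the grasp point, in m); z points along the fingers, y is the line along which they close (so a half turn about z gives the same grasp; the last joint's range is limited). The gripper opens to 85 mm and grips with 20 to 120 N. Pads are 22 mm wide; open, the fingers measure 114 mm over their backs; the gripper's body (76 mm by 85 mm) begins 54 mm behind the grasp point. The pads swing forward as they close: fully open they stand 13 mm farther back than shut.
Start: joints at [51.492, 21.807, 74.336, -0, 83.858, -12.336], TCP at [0.243, 0.494, 0.231] pointing down, gripper open.
Joint ranges: [-178.18, 178.18], [-50.72, 133.34], [12.68, 142.11], [-81.47, 261.47], [9.98, 163.14], [-165.26, 165.26]. Speed limits (degrees/s): [136.94, 136.94, 180, 180, 180, 180].

### API

Orientations are given as a 3x3 rotation matrix whose columns are the frame's x, y, z axes.
In Python, from rig import observe, optics, job, env gives the robot as it stands. The module is installed in compiled form; this text tells all that it offers.
- The arm moves only by the shell command python3 -m jog 'ROWS' [FORCE]. ROWS is JSON, a list of rows, each a list of 7 numbers: the turn, a rotation vector about the tool's x, y, z in rad, then the shift along the tool's x, y, z in m, then the opening in per cent of the stroke, from 0 (shut) to 100 (fully open). A call has 1 to 10 rows; each row shifts and turns the commanded pose from where the row before left it, along the tool's axes as they then stand; what a row does not reach is not made up. A row lasts 1/8 s, in which the tool goes at most 62.5 mm and 10.7 degrees, less where a joint would pass 70% of its speed; a pose out of reach is approached as far as the arm can. A call is refused whole if a number of a shift passes 0.0625 or a number of a turn 0.188, either way. A call with a gripper value outside its range is refused whole. The fingers move at their own pace and stop on an object; FORCE is the grip in N (left out, the last holds). Time passes only in rows, so rows that do not move let the fingers close. It gives the time, the measured TCP pose, the force, the opening and the grip force at its end, in the units of the state.
- observe(): the state, without advancing time (a new reading comes with each control period).
- optics.get_image(name): name is "scene" or "top" or "wrist"; returns a dict with "pixels" (384x512x3 uint8, red, green, blue), "mtx" (3x3 intrinsics, pixels), "dist_coeffs" ([k1, k2, p1, p2, k3] as OpenCV has them; the pictures are not rectified), "rvec" (rotation vector, rad) and "tvec" (3), from world to camera coordinates, as OpenCV has them. Camera axes: x right, y down, z forward; pixel columns grow to the right and rows downward; lengths in m; the calibration is good to about 2 mm. A picture is of the moment at which its call begins. There is no depth.
- job.close_job(): hands the job in; it is judged then, once.
The state is a dict: "time_s": time; "q": joint angles; "qvel": joint speeds; "joint_efforts": joint torques, N m; "position": TCP position; "tool_rot": TCP orientation; "ft_force": force on the tool from outside, world axes, zero at the start; "wrist_torque": the same for the moment, N m; "grip_width": finger opening in m; "gripper_force": force on a finger pad.
Only numpy, scipy, OpenCV 4.12 (cv2) and the standard library are available. Lean on these libraries where they do the work, as an engineer would, in place of code of your own. Each camera call takes 0.05 s, during which the arm holds its last target. There are 200 camera calls.

### The job

Press the protective film onto the phone: with your fingertips push the loose roller slowly up the sloping bed, over the phone, until it tips over the crest and lies in its rest fully against the stop bar at the top. Keep it rolling on the bed: do not lift it, and do not let it get away and run back down. Then let go, leaving the carton, the vial and the screwdriver alone.

Things in the scene. Friction and masses are not known exactly. Their poses are not given: they have to be found in the camera images.
- bed: film press: fixed black bed 325 x 116 mm, bright aluminium rail on each long side, a phone (dark screen) flush in its slope. Origin: on the bench (z = 0) on the centre line. x points uphill, level; y across; z up. Rails: inner faces at y = +-50 mm, 8 mm thick, tops 10 mm above the bed surface. Level lower end, 12 mm above the bench, from bed x = -195 to -85 mm
- bed_foot (a point): middle of the top of the foot bar, 8 mm thick, standing 8 mm above the level lower end, at bed x = -189 mm, z = 20 mm
- bed_ramp (a point): where the level lower end (12 mm high) turns into the slope, on the surface and centre line: bed x = -85 mm. The slope rises at 8 degrees to the crest; let go anywhere on it, the roller rolls back freely
- bed_crest (a point): the crest at the top of the slope, on the surface and centre line: bed x = +75 mm, z = 34.5 mm. Beyond it the rest falls at 10 degrees to the stop bar
- bed_stop (a point): middle of the upper edge of the stop bar's face: bed x = +116 mm, 65 mm above the bench; the bar is 14 mm thick, as wide as the bed
- bed_home (a point): where the roller's centre is when it lies home in the rest against the stop: bed x = +91 mm, z = 57 mm; it stays there by itself
- roller: pressing roller: polished, low-friction light grey cylinder with steel end faces, 50 mm diameter, 94 mm long, 0.3 to 0.55 kg, loose. Origin: its centre; y is its axis (x and z turn as it rolls). Starts at rest across the bed's level lower end, centre 37 mm above the bench. Keep its centre above bed x = -150 mm (it meets the foot bar at -166 mm) and its speed under 0.3 m/s
- carton: bystander: a closed white carton 150 x 80 x 35 mm lying near the bed, origin at the centre of its underside
- vial: bystander: a small amber bottle with a black cap, 32 mm diameter, about 65 mm tall, standing near the bed, origin at the centre of its underside
- driver: bystander: a small black-handled screwdriver about 160 mm long lying near the bed, origin near its middle on its underside

How it is judged (in metres and radians):
On the way, in this order (a step that is already met when the one before it is completed fails the run):
1. the roller is on the middle of the slope, on the phone (x of roller in the frame of bed between -0.03 and 0.06 m and contact force between roller and bed above 0.3 N), for 0.1 s.
2. the roller lies in the rest against the stop (x of roller in the frame of bed above 0.088 m and z of roller in the frame of bed below 0.06 m), for 0.2 s.
At the end, for the whole second after the job is handed in: the roller lies at rest between the rails in the top rest, its centre within 4 mm of home (bed x = 91 mm, z = 57 mm) and its axis within 0.06 rad of across the bed (x of roller in the frame of bed between 0.087 and 0.095 m and z of roller in the frame of bed between 0.053 and 0.06 m and angle between the y axis of roller and the y axis of bed, either way round below 0.06 rad and linear speed of roller below 0.02 m/s); the robot touches nothing.
It fails at once if the roller got away: it moved faster than 0.3 m/s (linear speed of roller above 0.3 m/s).
It fails at once if the roller ran back to the foot of the bed (centre below bed x = -150 mm) (x of roller in the frame of bed below -0.15 m).
It fails at once if the roller was lifted off the bed (about 10 mm or more) (z of roller in the frame of bed above 0.07 m or (z of roller in the frame of bed above 0.063 m and x of roller in the frame of bed below 0.03 m) or (z of roller in the frame of bed above 0.055 m and x of roller in the frame of bed below -0.03 m)).
It fails at once if a bystander was moved more than 15 mm (distance of any of carton, vial, driver from where it was at the start of the episode above 0.015 m).
It also fails if it takes over 40 s, if anything falls off the work surface, if the arm or the gripper's body presses on something with over 40 N, if the wrist force passes 120 N, or if a joint passes its speed limit or range.

## Working session

There is one attempt and no reset: what is moved stays moved. The work goes in short steps, Python scripts to look and compute and a shell command to move; the robot and the scene stay as the last step left them, time stands still between calls to the robot, and variables do not carry over. Pictures are saved under pics/ and viewed, at most 10 in all, crops included, and the job is handed in when it is done.

```bash
mkdir -p pics
python3 - <<'E'
from rig import observe, optics, env
import cv2, numpy as np
s=observe()
print(s['time_s'],s['position'],s['tool_rot'],s['grip_width'],env.tcp_to_grasp)
ims=[]
for n in ['top','scene']:
    d=optics.get_image(n); np.savez(f'{n}.npz',**d)
    cv2.imwrite(f'pics/{n}0.png',cv2.cvtColor(d['pixels'],cv2.COLOR_RGB2BGR))
E
```

```text
0.0 [0.24242219 0.4933718  0.23069592] [[-8.97466791e-01  4.41081062e-01 -9.25083033e-04]
 [ 4.41081922e-01  8.97466071e-01 -1.17831445e-03]
 [ 3.10498449e-04 -1.46553549e-03 -9.99998878e-01]] 0.08522505454540923 0.0187
```

View pics/top0.png

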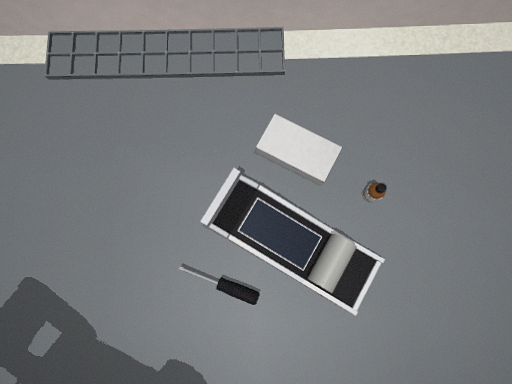

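View pics/scene0.png

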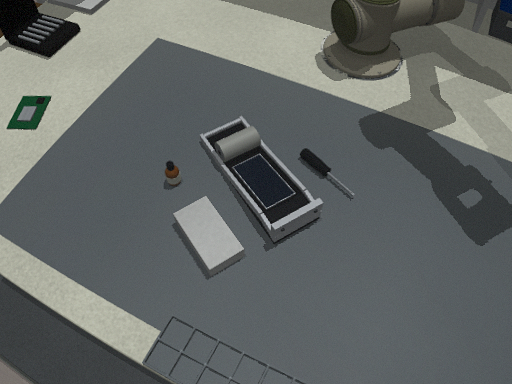

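The top view shows the stop bar at upper left (~(222,198)), the foot bar at lower right (~(369,286)) and the roller at ~(332,263). The carton is at ~(298,149), the vial at (376,190) and the driver at (220,285). I'll zoom in for the corner pixels.

Run:
```python
import cv2,numpy as np
d=np.load('top.npz')
c=d['pixels'][155:320,190:400]
cv2.imwrite('pics/crop.png',cv2.cvtColor(cv2.resize(c,None,fx=3.5,fy=3.5,interpolation=cv2.INTER_CUBIC),cv2.COLOR_RGB2BGR))
```

```text
(no output)
```

View pics/crop.png

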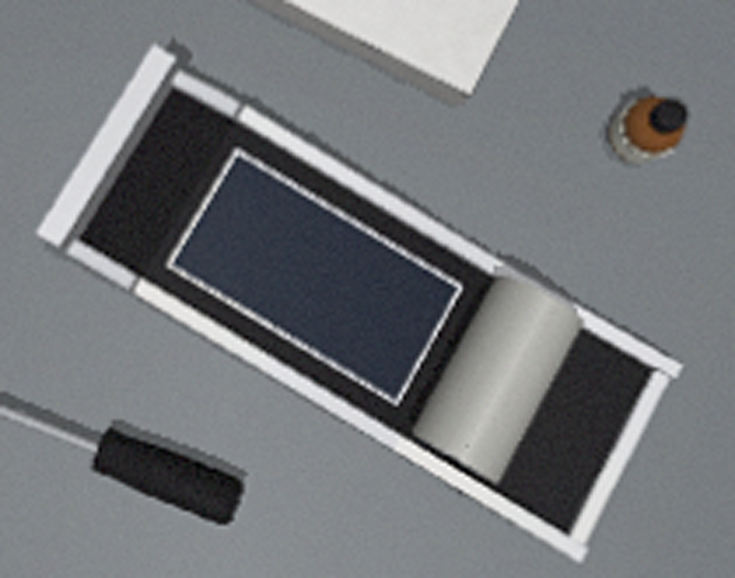

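The crop gives these pixels:
- Stop bar face edge: (176,60) to (62,246).
- Crest rail joints: (240,108) and (136,287).
- Foot bar middle line: (665,374) to (578,538).
- Roller outline corners: (500,272), (583,310), (500,482), (413,432).

```bash
cat > h.py <<'E'
import cv2,numpy as np
def ray(d,px,z):
    u=cv2.undistortPoints(np.array([[px]],float),d['mtx'],d['dist_coeffs'])[0,0]
    R=cv2.Rodrigues(d['rvec'])[0]; o=-R.T@d['tvec'].ravel(); v=R.T@np.array([u[0],u[1],1])
    return o+v*(z-o[2])/v[2]
def proj(d,P): return cv2.projectPoints(np.array(P,float).reshape(-1,1,3),d['rvec'],d['tvec'],d['mtx'],d['dist_coeffs'])[0][:,0]
E
python3 - <<'E'
from h import *
d=np.load('top.npz')
f=lambda c,z: ray(d,((c[0]+.5)/3.5-.5+190,(c[1]+.5)/3.5-.5+155),z)
g=lambda a,b,z:(f(a,z)+f(b,z))/2
S=g((176,60),(62,246),.065);C=g((240,108),(136,287),.0445);F=g((665,374),(578,538),.020)
print(S,C,F,np.linalg.norm((S-F)[:2]),np.linalg.norm((S-C)[:2]),np.linalg.norm(f((176,60),.065)-f((62,246),.065)))
u=(S-F)[:2];u/=np.linalg.norm(u);n=np.array([-u[1],u[0]])
O=np.mean([S[:2]-.116*u,C[:2]-.075*u,F[:2]+.189*u],0)
print('origin',O,'u',u,'yaw',np.degrees(np.arctan2(u[1],u[0])))
B=lambda P:((P[:2]-O)@u,(P[:2]-O)@n)
for c in [(500,272),(583,310),(500,482),(413,432)]: print('rol',B(f(c,.037)))
for nm,c,z in [('vial',(632,135),.0),('vcap',(668,117),.065),('carton corner',(470,95),.035),('drv',(245,480),.02),('drv2',(230,525),.02),('drv3',(110,430),.02)]: print(nm,B(f(c,z)))
for nm,p in [('cart',(276,115)),('cart',(341,150)),('cart',(256,149)),('drvtip',(181,266))]:print(nm,B(ray(d,p,.035 if nm=='cart' else 0.01)))
R=cv2.Rodrigues(d['rvec'])[0];print('cam',-R.T@d['tvec'].ravel())
E
```

```text
[0.61749861 0.05078327 0.065     ] [0.59633548 0.01611366 0.0445    ] [ 0.45822138 -0.20899051  0.02      ] 0.3047156891720929 0.040618461052399635 0.11393037237592521
origin [ 0.55700335 -0.04793287] u [0.52270766 0.85251199] yaw 58.48594783306304
rol (np.float64(-0.08712165621286853), np.float64(-0.0494362342081646))
rol (np.float64(-0.13371905564094333), np.float64(-0.053811579368157246))
rol (np.float64(-0.13720511995488707), np.float64(0.04530194016178348))
rol (np.float64(-0.08717984322304523), np.float64(0.04616101480903456))
vial (np.float64(-0.11965650443089776), np.float64(-0.16252179317908194))
vcap (np.float64(-0.12014435751093452), np.float64(-0.15897183982390853))
carton corner (np.float64(-0.02797353521700735), np.float64(-0.12681778109619155))
drv (np.float64(-0.025097619455938285), np.float64(0.11216435980131731))
drv2 (np.float64(-0.029752332986972274), np.float64(0.13571614339864257))
drv3 (np.float64(0.04980972156676215), np.float64(0.1265594154220075))
cart (np.float64(0.11901491647207572), np.float64(-0.19903081923759264))
cart (np.float64(-0.026338341396198714), np.float64(-0.199213333884312))
cart (np.float64(0.11769435518524939), np.float64(-0.11811138731226237))
drvtip (np.float64(0.1276554090155634), np.float64(0.14796159114349242))
cam [ 0.49977405 -0.01319326  0.7004889 ]
```

```bash
python3 -m jog '[[0,0,0.185,0,0,0,50],[0,0,0.185,0,0,0,50],[0,0,0.185,0,0,0,50],[0,0,0.185,0,0,0,50],[0,0,0.185,0,0,0,50],[0,0,0.185,0,0,0,50],[0,0,0.185,0,0,0,50],[0,0,0.185,0,0,0,50],[0,0,0.185,0,0,0,50]]' 30
python3 -m jog '[[0,0,0,-0.031,0.037,0,50],[0,0,0,-0.031,0.037,0,50],[0,0,0,-0.031,0.037,0,50],[0,0,0,-0.031,0.037,0,50],[0,0,0,-0.031,0.037,0,50],[0,0,0,-0.031,0.037,0,50],[0,0,0,-0.031,0.037,0,50],[0,0,0,-0.031,0.037,0,50]]'
cat >> h.py <<'E'
O=np.array([.5570,-.0479]);u=np.array([.5227,.8525]);n=np.array([-.8525,.5227])
def tcp():
    from rig import observe
    s=observe();p=s['position'];R=s['tool_rot'];e=p[:2]-O
    print('t',round(s['time_s'],2),'bed xyz',np.round([e@u,e@n,p[2]],4),'tool x in bed',np.round([R[:2,0]@u,R[:2,0]@n,R[2,0]],3),'zx',np.round(R[:,2],3),'F',np.round(s['ft_force'],1),'w',round(s['grip_width'],4),'q',np.round(s['q'],1))
E
python3 -c "
from h import *; tcp()"
```

```text
time_s: 1.23
position: [0.2425, 0.4935, 0.2309]
tool_rot: [[0.529, 0.849, -0.001], [0.849, -0.529, -0.001], [-0.001, -0.0, -1.0]]
ft_force: [-0.7, 0.3, -0.7]
grip_width: 0.0424
gripper_force: 0.0
time_s: 2.22
position: [0.365, 0.1258, 0.2312]
tool_rot: [[0.523, 0.852, -0.0], [0.852, -0.523, 0.0], [-0.0, -0.0, -1.0]]
ft_force: [1.2, 0.2, 0.2]
grip_width: 0.0424
gripper_force: 0.0
t 2.23 bed xyz [0.0478 0.2544 0.2312] tool x in bed [ 1.    -0.001 -0.   ] zx [-0.  0. -1.] F [1.2 0.2 0.2] w 0.0424 q [ 1.3  5.1 97.4  0.  77.5 32.9]
```

```bash
python3 -m jog '[[0,0,0,-0.030,0.036,0,50],[0,0,0,-0.030,0.036,0,50],[0,0,0,-0.030,0.036,0,50],[0,0,0,-0.030,0.036,0.01,50],[0,0,0,-0.030,0.036,0.02,50],[0,0,0,-0.030,0.036,0.03,50],[0,0,0,-0.028,0.034,0.03,50],[0,0,0,0,0,0,50]]'
python3 - <<'E'
from h import *; from rig import optics
tcp()
d=optics.get_image('wrist');np.savez('w1.npz',**d)
cv2.imwrite('pics/w1.png',cv2.cvtColor(d['pixels'],cv2.COLOR_RGB2BGR))
P=lambda x,y,z:[*(O+x*u+y*n),z]
for q in [(-.189,0,.02),(-.189,.05,.02),(-.189,-.05,.02),(-.111,.047,.037),(-.111,-.047,.037),(-.111,0,.062)]: print(q,proj(d,P(*q))[0].round(1))
E
```

```text
time_s: 3.22
position: [0.4686, -0.1826, 0.1388]
tool_rot: [[0.526, 0.85, -0.004], [0.85, -0.526, 0.002], [0.0, -0.004, -1.0]]
ft_force: [-0.1, 0.3, 0.1]
grip_width: 0.0427
gripper_force: 0.0
t 3.23 bed xyz [-0.161   0.0049  0.1388] tool x in bed [ 1.    -0.004  0.   ] zx [-0.004  0.002 -1.   ] F [-0.1  0.3  0.1] w 0.0427 q [-34.8  22.5  90.1  -0.   67.7  -3. ]
(-0.189, 0, 0.02) [264.9 218.1]
(-0.189, 0.05, 0.02) [213.  218.2]
(-0.189, -0.05, 0.02) [317. 218.]
(-0.111, 0.047, 0.037) [208.8 137.5]
(-0.111, -0.047, 0.037) [322.1 137.1]
(-0.111, 0, 0.062) [265.9 140.3]
```

View pics/w1.png

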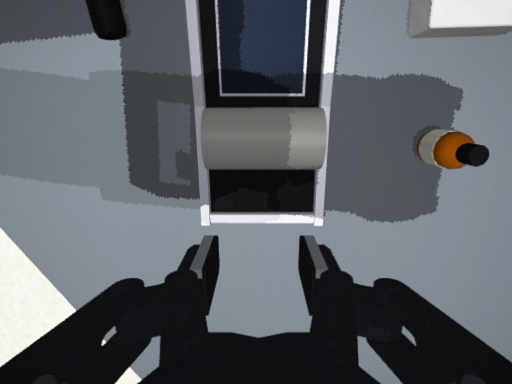

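The wrist view shows the foot bar at row ~218 (cols 205–325) and the roller at rows 108–170 (cols 201–327). Both match the predictions within about 2 mm, so I'll go down behind the roller.

```bash
python3 -m jog '[[0,0,0,-0.003,0.004,0.02,50],[0,0,0,0,0,0.02,50],[0,0,0,0,0,0.02,50],[0,0,0,0,0,0.02,50],[0,0,0,0,0,0.015,50],[0,0,0,0,0,0.01,50],[0,0,0,0,0,0.007,50],[0,0,0,0,0,0,50]]'
python3 - <<'E'
from h import *; from rig import optics
tcp()
for k in ['wrist']:
    d=optics.get_image(k);cv2.imwrite(f'pics/{k}2.png',cv2.cvtColor(d['pixels'],cv2.COLOR_RGB2BGR))
E
```

```text
time_s: 4.28
position: [0.4709, -0.1852, 0.0294]
tool_rot: [[0.523, 0.852, -0.0], [0.852, -0.523, 0.0], [0.0, -0.0, -1.0]]
ft_force: [-1.4, -0.6, 0.6]
grip_width: 0.0427
gripper_force: 0.0
t 4.28 bed xyz [-0.1621  0.0017  0.0294] tool x in bed [ 1.    -0.001  0.   ] zx [-0.  0. -1.] F [-1.4 -0.6  0.6] w 0.0427 q [-34.9  31.8  96.9  -0.   51.3  -3.3]
```

View pics/wrist2.png

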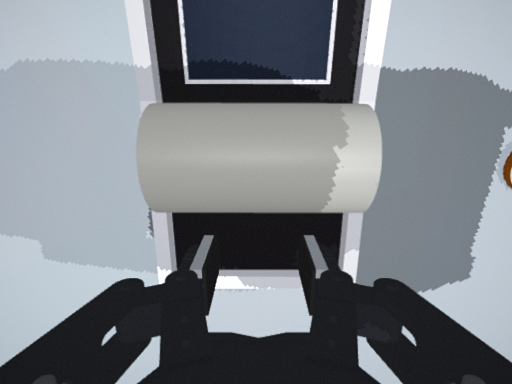

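The fingertips stand between the foot bar and the roller (rows 103–213), and the roller is square between the rails. I'll start pushing slowly.

```bash
python3 -m jog '[[0,0,0,0.003,0.0015,0.003,50],[0,0,0,0.003,0,0.002,50],[0,0,0,0.003,0,0,50],[0,0,0,0.003,0,0,50],[0,0,0,0.003,0,0,50],[0,0,0,0.003,0,0,50],[0,0,0,0.003,0,0,50],[0,0,0,0.003,0,0,50],[0,0,0,0.003,0,0,50]]'
cat >> h.py <<'E'
def look(name,zr):
    # roller pose: light grey blob in top view, non-bluish, cast at height zr, in bed frame
    from rig import optics
    d=optics.get_image('top');cv2.imwrite(f'pics/{name}.png',cv2.cvtColor(d['pixels'],cv2.COLOR_RGB2BGR))
    tcp(); return d
E
python3 - <<'E'
from h import *; from rig import optics
tcp()
d=optics.get_image('wrist')
im=d['pixels'].astype(int)
P=lambda x,y,z:[*(O+x*u+y*n),z]
col=im[:,245:268].mean(1).mean(1); 
print([int(v) for v in col[40:260:4]])
for xr in [-.12,-.11,-.1,-.09]: print(xr,proj(d,[P(xr,0,.062),P(xr-.025,0,.037),P(xr+.025,0,.037)]).round(0).tolist())
E
```

```text
time_s: 5.45
position: [0.4864, -0.163, 0.0243]
tool_rot: [[0.524, 0.852, -0.0], [0.852, -0.524, -0.0], [-0.0, -0.0, -1.0]]
ft_force: [0.1, -0.3, -0.6]
grip_width: 0.0428
gripper_force: 0.0
t 5.45 bed xyz [-0.1351  0.      0.0243] tool x in bed [ 1.    -0.001 -0.   ] zx [-0. -0. -1.] F [ 0.1 -0.3 -0.6] w 0.0428 q [-31.8  32.7  96.1  -0.   51.2  -0.2]
[66, 65, 64, 65, 65, 62, 37, 35, 35, 35, 35, 36, 36, 35, 35, 35, 34, 34, 34, 34, 34, 35, 34, 29, 190, 158, 163, 167, 170, 172, 174, 176, 177, 179, 181, 186, 191, 196, 194, 190, 187, 183, 180, 178, 176, 174, 172, 170, 168, 165, 160, 154, 22, 24, 23]
-0.12 [[259.0, 257.0], [259.0, 277.0], [259.0, 182.0]]
-0.11 [[259.0, 234.0], [259.0, 259.0], [259.0, 160.0]]
-0.1 [[259.0, 210.0], [259.0, 241.0], [259.0, 138.0]]
-0.09 [[259.0, 184.0], [259.0, 222.0], [259.0, 114.0]]
```

```bash
python3 -m jog '[[0,0,0,0.004,0,0,50],[0,0,0,0.004,0,0,50],[0,0,0,0.004,0,0,50],[0,0,0,0.004,0,-0.0006,50],[0,0,0,0.004,0,-0.0006,50],[0,0,0,0.004,0,-0.0006,50],[0,0,0,0.004,0,-0.0006,50],[0,0,0,0.004,0,-0.0006,50],[0,0,0,0.004,0,-0.0006,50],[0,0,0,0.004,0,-0.0006,50]]'
python3 - <<'E'
from h import *; from rig import optics
tcp()
d=optics.get_image('wrist');cv2.imwrite('pics/wrist3.png',cv2.cvtColor(d['pixels'],cv2.COLOR_RGB2BGR))
E
```

```text
time_s: 6.75
position: [0.5074, -0.1289, 0.0286]
tool_rot: [[0.524, 0.852, -0.0], [0.852, -0.524, 0.0], [-0.0, -0.0, -1.0]]
ft_force: [-1.4, -1.1, 2.0]
grip_width: 0.0425
gripper_force: 0.8
t 6.75 bed xyz [-0.095  -0.      0.0286] tool x in bed [ 1.    -0.001 -0.   ] zx [-0.  0. -1.] F [-1.4 -1.1  2. ] w 0.0425 q [-27.2  33.1  94.1  -0.   52.8   4.3]
```

View pics/wrist3.png

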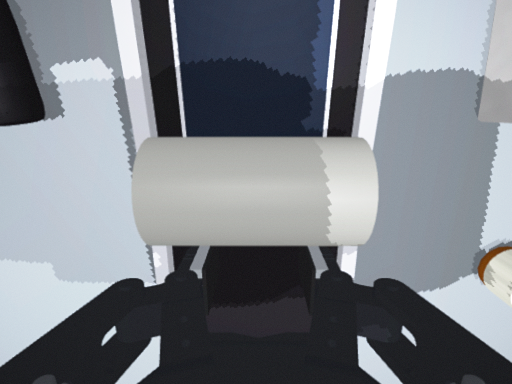

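The roller lies square against both fingertips (bottom edge at row ~246) and is on the slope. I'll keep pushing.

```bash
for i in 1; do python3 -m jog '[[0,0,0,0.004,0,-0.0006,50],[0,0,0,0.004,0,-0.0006,50],[0,0,0,0.004,0,-0.0006,50],[0,0,0,0.004,0,-0.0006,50],[0,0,0,0.004,0,-0.0006,50],[0,0,0,0.004,0,-0.0006,50],[0,0,0,0.004,0,-0.0006,50],[0,0,0,0.004,0,-0.0006,50],[0,0,0,0.004,0,-0.0006,50],[0,0,0,0.004,0,-0.0006,50]]'; done
python3 -c "
from h import *; tcp()"
python3 -m jog '[[0,0,0,0.004,0,-0.0006,50],[0,0,0,0.004,0,-0.0006,50],[0,0,0,0.004,0,-0.0006,50],[0,0,0,0.004,0,-0.0006,50],[0,0,0,0.004,0,-0.0006,50],[0,0,0,0.004,0,-0.0006,50],[0,0,0,0.004,0,-0.0006,50],[0,0,0,0.004,0,-0.0006,50],[0,0,0,0.004,0,-0.0006,50],[0,0,0,0.004,0,-0.0006,50]]'
python3 - <<'E'
from h import *; from rig import optics
tcp()
d=optics.get_image('wrist');cv2.imwrite('pics/wrist4.png',cv2.cvtColor(d['pixels'],cv2.COLOR_RGB2BGR))
E
```

```text
time_s: 8.05
position: [0.5283, -0.0948, 0.0346]
tool_rot: [[0.524, 0.852, -0.0], [0.852, -0.524, 0.0], [-0.0, -0.0, -1.0]]
ft_force: [-1.1, -1.2, 0.5]
grip_width: 0.043
gripper_force: 0.8
t 8.05 bed xyz [-0.055  -0.0001  0.0346] tool x in bed [ 1.    -0.001 -0.   ] zx [-0.  0. -1.] F [-1.1 -1.2  0.5] w 0.043 q [-22.8  33.5  91.7  -0.   54.9   8.8]
time_s: 9.3
position: [0.5492, -0.0607, 0.0406]
tool_rot: [[0.524, 0.852, -0.0], [0.852, -0.524, 0.0], [-0.0, -0.0, -1.0]]
ft_force: [-0.2, -1.2, 0.6]
grip_width: 0.0429
gripper_force: 0.8
t 9.3 bed xyz [-0.015  -0.0001  0.0406] tool x in bed [ 1.    -0.001 -0.   ] zx [-0.  0. -1.] F [-0.2 -1.2  0.6] w 0.0429 q [-18.6  34.1  88.7  -0.   57.2  13. ]
```

View pics/wrist4.png

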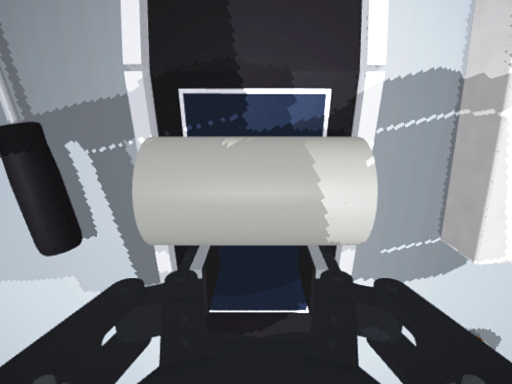

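The roller is square on the phone, still against the fingertips, with its bottom edge at row ~245.

```bash
python3 -m jog '[[0,0,0,0.004,0,-0.0006,50],[0,0,0,0.004,0,-0.0006,50],[0,0,0,0.004,0,-0.0006,50],[0,0,0,0.004,0,-0.0006,50],[0,0,0,0.004,0,-0.0006,50],[0,0,0,0.004,0,-0.0006,50],[0,0,0,0.004,0,-0.0006,50],[0,0,0,0.004,0,-0.0006,50],[0,0,0,0.004,0,-0.0006,50],[0,0,0,0.003,0,-0.0004,50]]' | grep -A1 position
python3 -m jog '[[0,0,0,0.003,0,-0.0003,50],[0,0,0,0.002,0,-0.0003,50],[0,0,0,0.002,0,-0.0003,50],[0,0,0,0.002,0,0,50],[0,0,0,0.002,0,0,50],[0,0,0,0.002,0,0,50],[0,0,0,0.002,0,0,50],[0,0,0,0.002,0,0,50],[0,0,0,0.002,0,0,50],[0,0,0,0.002,0,0,50]]'
python3 - <<'E'
from h import *; from rig import optics
tcp()
d=optics.get_image('wrist');cv2.imwrite('pics/wrist5.png',cv2.cvtColor(d['pixels'],cv2.COLOR_RGB2BGR))
E
```

```text
position: [0.5696, -0.0275, 0.0464]
tool_rot: [[0.523, 0.852, -0.0], [0.852, -0.523, -0.0], [-0.0, -0.0, -1.0]]
time_s: 11.85
position: [0.5806, -0.0097, 0.0472]
tool_rot: [[0.523, 0.852, 0.0], [0.852, -0.523, 0.0], [0.0, -0.0, -1.0]]
ft_force: [-0.2, -0.4, -0.1]
grip_width: 0.0432
gripper_force: 0.0
t 11.85 bed xyz [ 0.0449 -0.0001  0.0472] tool x in bed [ 1.    -0.001  0.   ] zx [ 0.  0. -1.] F [-0.2 -0.4 -0.1] w 0.0432 q [-12.6  35.7  83.6   0.   60.7  18.9]
```

View pics/wrist5.png

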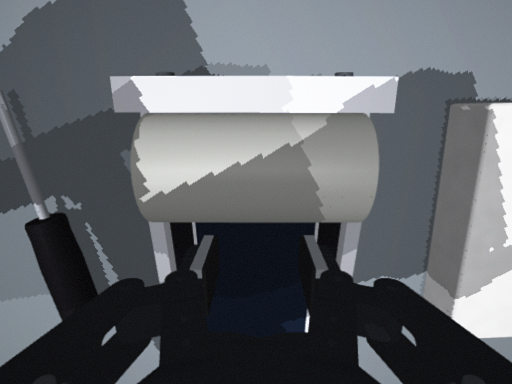

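The roller has tipped over the crest. It lies against the stop bar (top edge row ~113, bar edge ~112) and is clear of the fingertips (bottom edge ~222). I'll back off, then go up.

```bash
python3 -m jog '[[0,0,0,-0.01,0,0,50],[0,0,0,-0.01,0,-0.01,50],[0,0,0,0,0,-0.02,50],[0,0,0,0,0,-0.03,50],[0,0,0,0,0,-0.03,50],[0,0,0,-0.02,0,-0.03,50],[0,0,0,-0.04,0,-0.02,50],[0,0,0,-0.04,0,0,50],[0,0,0,-0.04,0,0,50],[0,0,0,0,0,0,50]]'
python3 - <<'E'
from h import *; from rig import optics
tcp()
d=optics.get_image('wrist')
P=lambda x,y,z:[*(O+x*u+y*n),z]
pt=proj(d,[P(.091,.047,.057),P(.091,-.047,.057),P(.116,0,.065),P(.091,0,.082),P(.066,0,.057)]).round(1);print(pt.tolist())
im=cv2.cvtColor(d['pixels'],cv2.COLOR_RGB2BGR)
for p in pt: cv2.circle(im,tuple(int(v) for v in p),2,(0,0,255),-1)
t=optics.get_image('top');it=cv2.cvtColor(t['pixels'],cv2.COLOR_RGB2BGR)
cv2.imwrite('pics/fin.png',np.hstack([im[:,56:456],it[:,100:500]]))
E
```

```text
time_s: 13.15
position: [0.4954, -0.1484, 0.188]
tool_rot: [[0.527, 0.85, 0.0], [0.85, -0.527, -0.001], [-0.0, 0.001, -1.0]]
ft_force: [-0.1, 0.0, -0.1]
grip_width: 0.0429
gripper_force: 0.0
t 13.15 bed xyz [-0.1179 -0.      0.188 ] tool x in bed [ 1.    -0.005 -0.   ] zx [ 0.    -0.001 -1.   ] F [-0.1  0.  -0.1] w 0.0429 q [-29.8  20.6  83.8  -0.   75.5   2. ]
[[197.7, -70.5], [317.6, -71.4], [257.3, -117.6], [257.5, -92.2], [257.8, -34.4]]
```

View pics/fin.png

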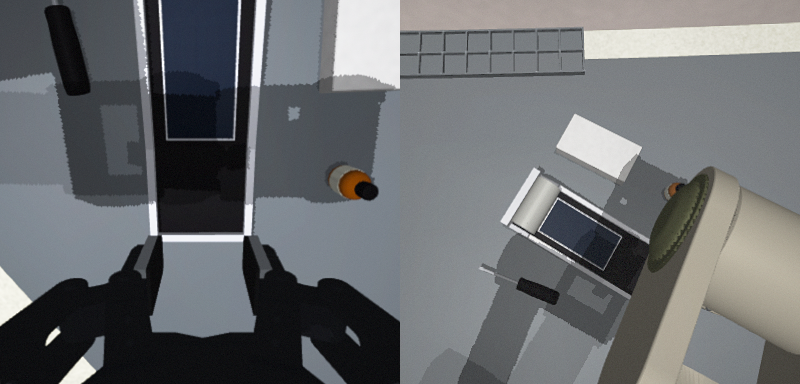

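The final view shows the roller square against the stop bar (~(537,207)). The carton, vial and driver are where they started, and the gripper touches nothing.

```bash
python3 -c "
from rig import job; print(job.close_job())"
```

```text
the job is handed in; nothing more can be done
None
```

The roller was pushed slowly up over the phone and the crest, lies in its rest square against the stop bar with the arm clear and the bystanders in place, and the job is handed in (no verdict was returned).

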